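Set the tubing gap of the pump head with its thumbwheel

TASK

On the table stands a small pump-head clamp with a sliding pressure shoe. With a fingertip, press down on the top of its knurled thumbwheel and roll it so that the shoe closes towards the steel roller, until the shoe's pointer lines up with the pointer of the index tab on the gauge rail; do not run the shoe well past the mark. Move the shoe only by the wheel, do not touch the shoe itself, leave the index tab alone, do not push, grasp or lift the bottles and other things around, and finish clear of everything.

Things in the scene. Friction and masses are not known exactly. Their poses are not given: they have to be found in the camera images.
- gauge: Foot (210 x 106 mm, fixed to the table) of the pump-head clamp. On it, on rubber buffers, an aluminium plate carries in a row along x a knurled thumbwheel in a grey fork (x = -68 mm), a grey sliding shoe on two rods and a grey end block with an upright steel roller (face at x = +60 mm). Origin: on the table under mid-plate; +x runs from wheel to roller (closing direction), roughly to the robot's right; z up.
- wheel_top (a point): Topmost point of the wheel's rim at mid-width, 94 mm above the table; fixed to the foot, so it does not follow a press. The wheel: upright dark steel disc, ribbed rim, 64 mm diameter, 20 mm wide, axle along the clamp's y. Pressed, the whole head sinks on its buffers, up to 6 mm (2 N, then 1.5 N per mm). Fork 70 mm, black gear cover (+y side) 74 mm high; nothing on the clamp tops the wheel.
- wheel (a joint): Turn of the thumbwheel, rad; 0 at the start, + as its top rolls towards the clamp's +x, which closes the shoe: 12.8 mm per rad, or 0.4 mm per mm of rim travel. A fingertip pressed 3 to 5 mm down and slid along x turns it by friction; it stays where it is left and also rolls back. Several strokes are needed, with the finger lifted between them.
- shoe: Sliding pressure shoe, a grey block 30 x 50 x 30 mm (top 61 mm above the table) with a steel face plate, geared to the wheel by a rack. It starts fully open, 38 mm short of the roller, and closes along the clamp's +x. Origin: 16 mm above the table, under mid-block; axes as the clamp's. Not to be touched.
- pointer (a point): Tip of the shoe's steel pointer, a blade 4 mm wide lying on top of the shoe and reaching out over the black gauge rail (clamp -y side, facing the robot); on the blade's centre line, 63 mm above the table. Moves with the shoe.
- mark (a point): Tip of the index tab's steel pointer, 4 mm wide, facing the shoe's pointer (1 mm apart in y), 63 mm above the table. The tab is a small grey block on the black graduated gauge rail, set 14 to 28 mm further along the clamp's +x than the shoe's pointer at the start; it slides stiffly and must stay put. The setting is right when pointer and mark have the same x along the clamp.
- tab: The index tab itself, a grey block 14 x 12 mm, top 61 mm above the table. Origin: on the head's plane 16 mm above the table, level in x with its pointer, on the clamp's centre line; axes as the clamp's. Not to be touched.
- case_top (a point): Middle of the top of the tall black equipment case that stands fixed on the table between the right side and the clamp: 286 mm high, about 100 mm thick, 390 mm long, its length running mostly away from the robot. The arm starts to the right of it: pass above it or nearer to the base on the way to the clamp. Left of it a clear beaker with a blue-capped bottle is fixed too.
- bottle_a: White sample bottle with a screw cap, 39 mm in diameter, 84 mm tall, standing loose beside the wheel end of the clamp. Origin: centre of its underside. Bystander.
- bottle_b: Second white sample bottle, same size as the first, also beside the wheel end of the clamp. Origin: centre of its underside. Bystander.
- vial: Small white screw-cap vial, 31 mm in diameter, 47 mm tall, also beside the wheel end of the clamp. Origin: centre of its underside. Bystander.
- filters: Pale card box of filters, 64 x 86 x 24 mm, lying behind the clamp. Origin: centre of its underside. Bystander.
- timer: Countdown timer, 64 x 64 x 19 mm, on the right of the table. Origin: centre of its underside. Bystander.
- syringe: Plastic syringe, 131 mm long, lying on the right of the table. Origin: underside, mid-length. Bystander.
- cap: Loose white screw cap, 37 mm in diameter, 18 mm high, on the right of the table. Origin: centre of its underside. Bystander.

How it is judged:
At the end, for the whole second after the job is handed in: The shoe's pointer is within 4 mm (one pointer width) of the index tab's pointer along the slide, the shoe is at rest, the tab is within 2 mm of where it was set, and every bystander is within 15 mm of where it stood (x of pointer in the frame of mark between -0.004 and 0.004 m and distance of mark from where it was at the start of the episode below 0.002 m and linear speed of shoe below 0.003 m/s and distance of each of bottle_a, bottle_b, vial, filters, timer, syringe, cap from where it was at the start of the episode below 0.015 m); the robot touches nothing.
It fails at once if the shoe ran more than 8 mm past the mark (x of pointer in the frame of mark above 0.008 m).
It fails at once if the robot pushed the shoe itself instead of rolling the wheel (contact force between any of the fingers, the arm and shoe above 1 N).
It fails at once if the index tab was touched or shifted (contact force between any of the fingers, the arm and tab above 1 N or distance of mark from where it was at the start of the episode above 0.009 m).
It fails at once if a bystander was pushed, lifted or carried (distance of any of bottle_a, bottle_b, vial, filters, timer, syringe, cap from where it was at the start of the episode above 0.02 m).
It also fails if it takes over 54 s, if anything falls off the work surface, if the arm or the gripper's body presses on something with over 40 N, if the wrist force passes 120 N, or if a joint passes its speed limit or range.

ROBOT

A 7-joint arm with a two-finger parallel gripper is mounted at the origin on a cart in front of the work surface, level with it; the furniture and walls round the work are solid. World frame = base frame: x ahead of the robot, y to its left, z up, the work surface at z = 0. Lengths are in m, angles in rad, forces in N, time in s.
With the tool pointing down it reaches from about 0.4 to 0.875 m from the base axis. Payload 4.4 kg.
Tool frame: the origin (TCP) lies midway between the tips of the shut fingers; the grasp point (between the pads) lies 19 mm behind it (env.tcp_to_grasp is the distance from the TCP to the grasp point, in m); z points along the fingers, y is the line along which they close (so a half turn about z gives the same grasp; the last joint's range is limited). The gripper opens to 85 mm and grips with 20 to 120 N. Pads are 22 mm wide; open, the fingers measure 114 mm over their backs; the gripper's body (76 mm by 85 mm) begins 54 mm behind the grasp point. The pads swing forward as they close: fully open they stand 13 mm farther back than shut.
Start: joints at [-1.3, 0.628, 0.038, 1.517, -0.027, 0.996, -0.02], TCP at [0.215, 0.614, 0.2] pointing down, gripper open.
Joint ranges: [-3.06, 3.06], [-0.37, 2.12], [-1.25, 1.32], [0.18, 2.47], [-1.1, 4.24], [0.23, 1.98], [-2.94, 2.94]. Speed limits (rad/s): [2.57, 2.57, 3.14, 3.14, 3.14, 3.14, 3.14].

INTERFACE

Orientations are given as a unit quaternion [w, x, y, z].
In Python, from cell import env gives the robot as it stands.
- The arm moves only by the tool play_rows, never from a script. Its argument "targets" is a list of rows, each a list of 7 numbers: the opening, from 0 (shut) to 1 (fully open), then the shift along the world's x, y, z each as a share of 150 mm, from -1 to 1, then the turn, a rotation vector about the world's x, y, z each as a share of 180 degrees, from -1 to 1. In form: [[grip, x, y, z, rx, ry, rz], ...]. A call has 1 to 10 rows; each row is the pose to reach, as a shift and turn from the pose commanded when the call began, turning the shorter way round; what a row does not reach only later rows make up. A row lasts 1/10 s, in which the tool goes at most 50 mm and 8.59 degrees, less where a joint would pass 70% of its speed; a pose out of reach is approached as far as the arm can. A call with a number of a shift or a turn outside -1 to 1 is refused whole. A call with a gripper value outside its range is refused whole. The fingers move at their own pace and stop on an object; the grip force is fixed at half the most. Time passes only in rows, so rows that repeat a pose let the fingers close. It gives the time, the measured TCP pose, the force, the opening and the grip force at its end, in the units of the state.
- env.sense(): the state, without advancing time (a new reading comes with each control period).
- env.camera(name): name is "scene" or "side" or "wrist"; returns a dict with "image" (420x560x3 uint8, red, green, blue), "fx", "fy", "cx", "cy" (pixels), "R" (3x3) and "t" (3): a world point X has camera coordinates R X + t. Camera axes: x right, y down, z forward; pixel columns grow to the right and rows downward; lengths in m; the calibration is good to about 2 mm. A picture is of the moment at which its call begins. There is no depth.
- env.job_done(): hands the job in; it is judged then, once.
The state is a dict: "clock": time; "joint_pos": joint angles; "qd": joint speeds; "effort": joint torques, N m; "eef_pos": TCP position; "eef_rot": TCP orientation; "wrist_force": force on the tool from outside, world axes, zero at the start; "wrist_torque": the same for the moment, N m; "gripper_width": finger opening in m; "grasp_force": force on a finger pad.
Only numpy, scipy, OpenCV 4.12 (cv2) and the standard library are available. Lean on these libraries where they do the work, as an engineer would, in place of code of your own. Each camera call takes 0.05 s, during which the arm holds its last target. There are 200 camera calls.

## Working session

There is one attempt and no reset: what is moved stays moved. The work goes in short steps, Python scripts to look and compute and a tool call to move; the robot and the scene stay as the last step left them, time stands still between calls to the robot, and variables do not carry over. Pictures are saved under pics/ and viewed, at most 10 in all, crops included, and the job is handed in when it is done.

Besides the shell and the picture viewer there is one more tool, called after "Call:" as name(argument=value, ...), one argument or row to a line, values as JSON. play_rows: Moves the arm, as the interface text tells. Its arguments: {"type":"object","properties":{"targets":{"type":"array"}},"required":["targets"]}

```bash
mkdir -p pics
cat > h.py <<'E'
from cell import env
import numpy as np, cv2, pickle
def snap(n,f):
    c=env.camera(n); cv2.imwrite(f'pics/{f}.png',cv2.cvtColor(c['image'],cv2.COLOR_RGB2BGR)); pickle.dump(c,open(f'pics/{f}.pkl','wb')); return c
def ray(f,u,v,z):
    c=pickle.load(open(f'pics/{f}.pkl','rb')); R=np.array(c['R']);t=np.array(c['t'])
    o=-R.T@t; d=R.T@np.array([(u-c['cx'])/c['fx'],(v-c['cy'])/c['fy'],1]); return o+d*(z-o[2])/d[2]
def proj(f,X):
    c=pickle.load(open(f'pics/{f}.pkl','rb')); p=np.array(c['R'])@X+np.array(c['t']); return p[0]/p[2]*c['fx']+c['cx'],p[1]/p[2]*c['fy']+c['cy']
def crop(f,x0,y0,x1,y1,s):
    i=cv2.imread(f'pics/{f}.png')[y0:y1,x0:x1]; cv2.imwrite(f'pics/{f}_c{x0}_{y0}.png',cv2.resize(i,None,fx=s,fy=s,interpolation=cv2.INTER_CUBIC))
E
python3 - <<'E'
from h import *
s=env.sense(); print(s['clock'],s['eef_pos'],s['eef_rot'],s['wrist_force'],s['gripper_width'])
ims=[snap(n,n+'0')for n in('scene','side')]
for c in ims: print(-np.array(c['R']).T@np.array(c['t']),c['fx'])
E
```

```text
0.0 [0.21454787 0.61282637 0.19926594] [-1.59374571e-04  1.67624243e-01  9.85850471e-01 -9.67541976e-04] [-0.00486047  0.95075638  1.25396602] 0.08517795961400952
[-0.33341849  0.54436798  0.68079896] 388.53045289823586
[ 0.98472234 -0.86553256  1.29766256] 408.1311545469053
```

View pics/scene0.png

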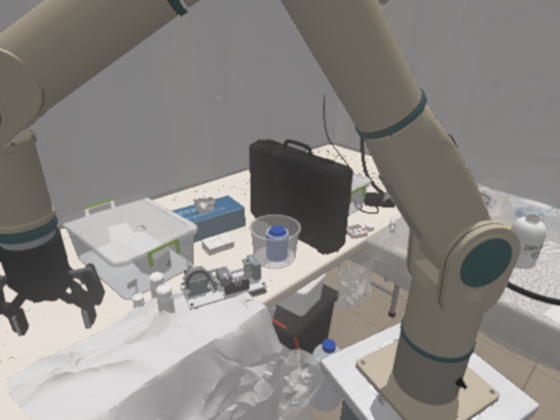

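View pics/side0.png

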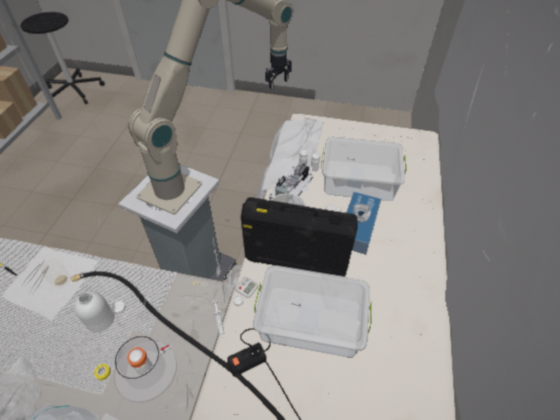

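Run:
```python
from h import *
p=env.sense()['eef_pos']; print(proj('scene0',p),proj('side0',p))
crop('scene0',120,205,310,320,4); crop('side0',250,130,350,210,7)
```

```text
(np.float64(64.46093194699293), np.float64(349.04398743712625)) (np.float64(278.4487832787191), np.float64(93.01097748342269))
```

View pics/scene0_c120_205.png

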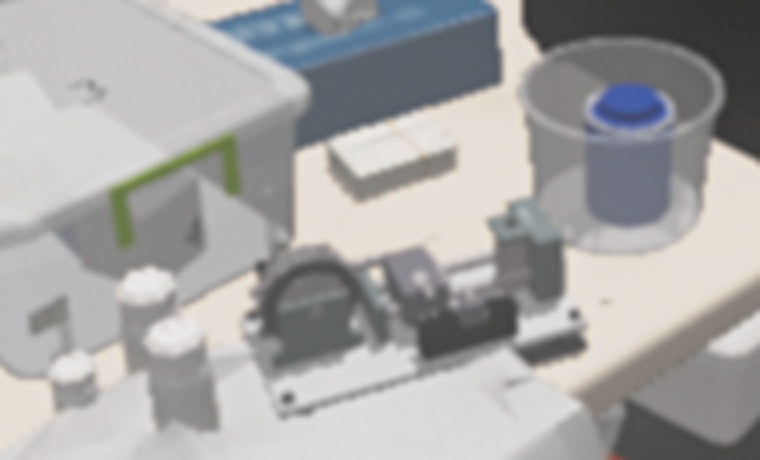

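View pics/side0_c250_130.png

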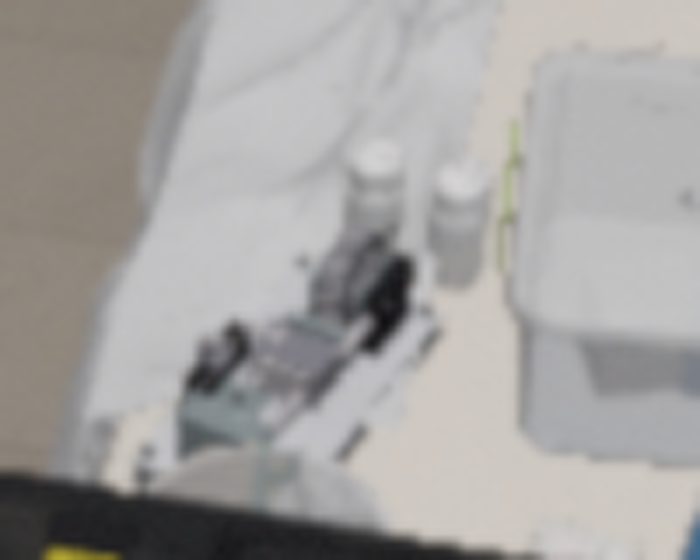

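Run:
```python
from h import *
S=lambda u,v:(120+u/4,205+v/4); D=lambda u,v:(250+u/7,130+v/7)
np.set_printoptions(precision=4,suppress=True)
for n,p,z in [('FL',(285,412),.018),('FR',(583,325),.018),('wtop',(305,247),.094),('botA cap',(148,283),.084),('botB cap',(177,335),.084),('vial',(73,368),.047)]:
  print(n,ray('scene0',*S(*p),z))
for n,p,z in [('wtop',(358,262),.094),('capnear',(375,155),.084),('capfar',(462,180),.084),('plate back L',(438,325),.018),('plate back R',(345,455),.018),('screwfrontL',(302,262),.018),('FR',(145,475),.018)]:
  print(n,ray('side0',*D(*p),z))
```

```text
FL [0.4172 0.3598 0.018 ]
FR [0.4055 0.1587 0.018 ]
wtop [0.4728 0.3224 0.094 ]
botA cap [0.4955 0.4162 0.084 ]
botB cap [0.437  0.4135 0.084 ]
vial [0.4831 0.4688 0.047 ]
wtop [0.4842 0.3048 0.094 ]
capnear [0.4472 0.409  0.084 ]
capfar [0.5062 0.4129 0.084 ]
plate back L [0.5226 0.3498 0.018 ]
plate back R [0.5186 0.2212 0.018 ]
screwfrontL [0.4204 0.3619 0.018 ]
FR [0.4183 0.1504 0.018 ]
```

Call:
play_rows(
  targets=[
    [0, 0.3, -0.33, 0, 0, 0, 0.03],
    [0, 0.6, -0.66, 0, 0, 0, 0.06],
    [0, 0.88, -1, 0, 0, 0, 0.09],
    [0, 0.88, -1, 0, 0, 0, 0.09],
    [0, 0.88, -1, 0, 0, 0, 0.09],
    [0, 0.88, -1, 0, 0, 0, 0.09],
  ],
)

```text
clock: 0.7
eef_pos: [0.348, 0.4621, 0.2001]
eef_rot: [-0.0, 0.029, 1.0, -0.0]
wrist_force: [-0.3, 0.5, 0.3]
gripper_width: 0.0006
grasp_force: 0.0
```

Call:
play_rows(
  targets=[
    [0, 0.3, -0.33, 0, 0, 0, 0],
    [0, 0.6, -0.66, 0, 0, 0, 0],
    [0, 0.88, -1, 0, 0, 0, 0],
    [0, 0.88, -1, 0, 0, 0, 0],
    [0, 0.88, -1, 0, 0, 0, 0],
    [0, 0.88, -1, 0, 0, 0, 0],
  ],
)

```text
clock: 1.3
eef_pos: [0.4788, 0.314, 0.1999]
eef_rot: [-0.0, 0.028, 1.0, 0.0]
wrist_force: [0.2, 0.1, -0.5]
gripper_width: -0.0002
grasp_force: 0.0
```

Run:
```python
from h import *
s=env.sense(); print(s['clock'],s['eef_pos'],s['eef_rot'],s['wrist_force'],s['gripper_width'])
c=snap('wrist','w1'); print(-np.array(c['R']).T@np.array(c['t']),c['fx'],proj('w1',s['eef_pos']))
```

```text
1.3 [0.47875958 0.31396698 0.19991651] [-3.56063895e-04  2.75267017e-02  9.99620969e-01  2.69920989e-04] [ 0.23636578  0.05987131 -0.49831474] -0.00024284581449987406
[0.40012428 0.31747712 0.37235426] 361.0402836970212 (np.float64(281.24795564143), np.float64(256.1556493598097))
```

View pics/w1.png

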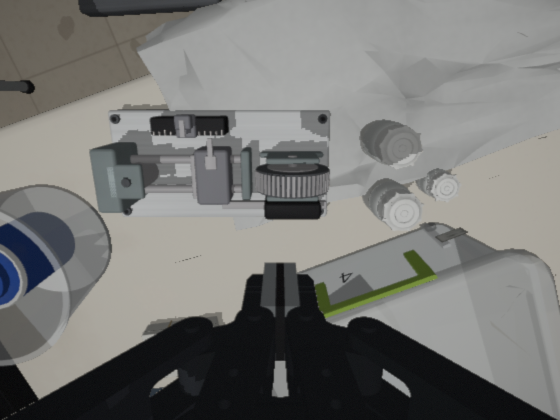

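```bash
python3 -c "
from h import *
crop('w1',100,100,345,225,3.2)"
```

```text
(no output)
```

View pics/w1_c100_100.png

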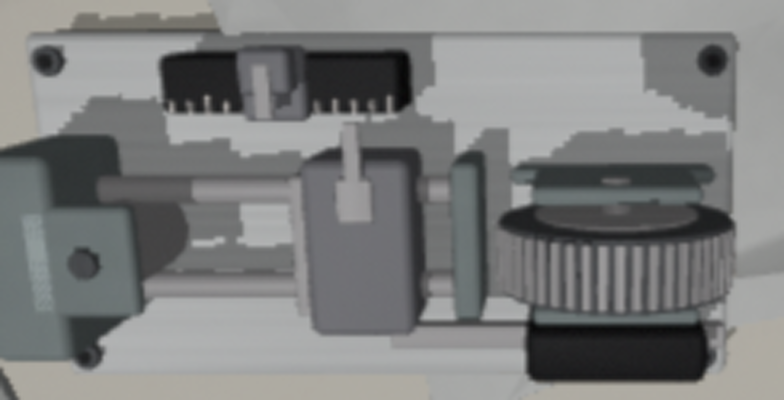

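Run:
```python
from h import *
S=lambda u,v:(100+u/3.2,100+v/3.2)
np.set_printoptions(precision=4,suppress=True)
P={n:ray('w1',*S(*p),z) for n,p,z in [('ptr',(349,125),.063),('mark',(261,117),.063),('wt',(617,275),.094),('wn',(617,238),.094),('wf',(617,312),.094),('s1',(712,60),.018),('s2',(48,60),.018)]}
for k in P: print(k,P[k])
ex=P['s2']-P['s1'];ex/=np.linalg.norm(ex);print(ex,(P['mark']-P['ptr'])@ex,(P['ptr']-P['wt'])@ex)
```

```text
ptr [0.4301 0.2561 0.063 ]
mark [0.4267 0.2332 0.063 ]
wt [0.4671 0.3242 0.094 ]
wn [0.4578 0.3246 0.094 ]
wf [0.4765 0.3238 0.094 ]
s1 [0.4214 0.3572 0.018 ]
s2 [0.4105 0.1599 0.018 ]
[-0.0552 -0.9985  0.    ] 0.02306343481585692 0.07004344086138775
```

Call:
play_rows(
  targets=[
    [0, -0.077, 0.187, -0.3, 0, 0, 0],
    [0, -0.077, 0.187, -0.6, 0, 0, 0],
    [0, -0.077, 0.187, -0.667, 0, 0, 0],
    [0, -0.077, 0.187, -0.69, 0, 0, 0],
    [0, -0.077, 0.187, -0.715, 0, 0, 0],
    [0, -0.077, 0.187, -0.735, 0, 0, 0],
    [0, -0.077, 0.187, -0.735, 0, 0, 0],
  ],
)

```text
clock: 2.05
eef_pos: [0.4681, 0.3418, 0.0912]
eef_rot: [0.001, 0.027, 1.0, 0.001]
wrist_force: [0.6, -0.1, 0.4]
gripper_width: -0.0001
grasp_force: 0.0
```

Call:
play_rows(
  targets=[
    [0, -0.002, -0.03, -0.005, 0, 0, 0],
    [0, -0.004, -0.06, -0.005, 0, 0, 0],
    [0, -0.006, -0.09, -0.005, 0, 0, 0],
    [0, -0.007, -0.12, -0.005, 0, 0, 0],
  ],
)

```text
clock: 2.45
eef_pos: [0.4663, 0.3229, 0.0894]
eef_rot: [0.0, 0.027, 1.0, -0.0]
wrist_force: [0.1, 0.3, 0.1]
gripper_width: -0.0001
grasp_force: 0.0
```

Call:
play_rows(
  targets=[
    [0, -0.002, -0.03, 0, 0, 0, 0],
    [0, -0.004, -0.06, 0, 0, 0, 0],
    [0, -0.006, -0.09, 0, 0, 0, 0],
    [0, -0.006, -0.09, 0, 0, 0, 0],
  ],
)

```text
clock: 2.85
eef_pos: [0.4653, 0.309, 0.0892]
eef_rot: [-0.0, 0.028, 1.0, -0.0]
wrist_force: [-0.5, 1.0, -0.4]
gripper_width: -0.0003
grasp_force: 0.0
```

Run:
```python
from h import *
snap('wrist','w2'); crop('w2',60,0,340,210,2.8); print([proj('w2',np.array(p)) for p in ((.4301,.2561,.063),(.4267,.2332,.063),(.467,.324,.09))])
```

```text
[(np.float64(183.94479792062316), np.float64(184.15888617151376)), (np.float64(142.6137547451072), np.float64(180.44350420886096)), (np.float64(310.2095350085619), np.float64(258.28343895569844))]
```

View pics/w2_c60_0.png

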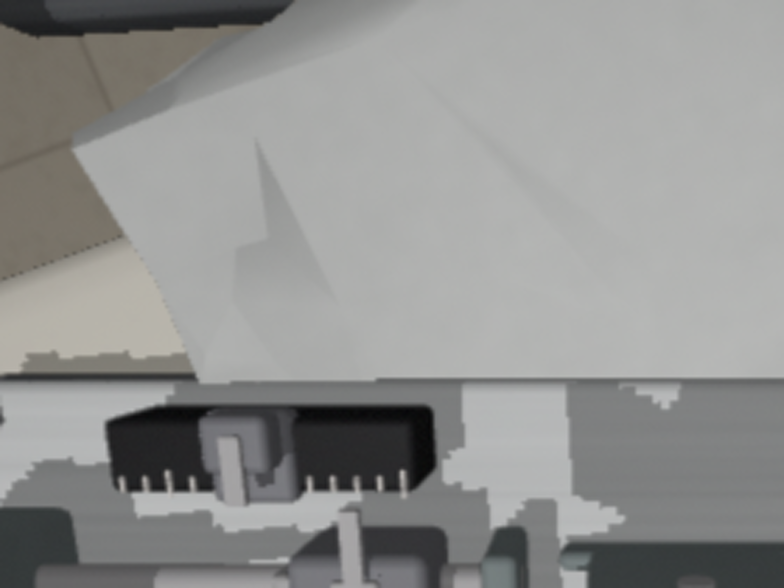

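Call:
play_rows(
  targets=[
    [0, 0.006, 0.05, 0.0, 0, 0, 0],
    [0, 0.006, 0.1, 0.0, 0, 0, 0],
    [0, 0.006, 0.1, -0.007, 0, 0, 0],
    [0, 0.006, 0.1, -0.013, 0, 0, 0],
    [0, 0.006, 0.1, -0.013, 0, 0, 0],
  ],
)

```text
clock: 3.4
eef_pos: [0.4659, 0.3248, 0.087]
eef_rot: [-0.0, 0.027, 1.0, -0.0]
wrist_force: [-0.3, -0.3, -0.9]
gripper_width: 0.0
grasp_force: 0.0
```

Call:
play_rows(
  targets=[
    [0, 0, 0, -0.007, 0, 0, 0],
    [0, 0, 0, -0.013, 0, 0, 0],
    [0, 0, 0, -0.013, 0, 0, 0],
  ],
)

```text
clock: 3.7
eef_pos: [0.4661, 0.3248, 0.0852]
eef_rot: [-0.0, 0.027, 1.0, -0.0]
wrist_force: [0.1, 0.6, 0.4]
gripper_width: -0.0001
grasp_force: 0.0
```

Run:
```python
from h import *
snap('wrist','w3');snap('scene','s3');snap('side','d3')
p=env.sense()['eef_pos'];print(p,[proj(f,p) for f in('w3','s3','d3')])
i=cv2.imread('pics/w3.png')[150:400,180:400]; a=cv2.resize(i,None,fx=1.7,fy=1.7,interpolation=2)
b=cv2.resize(cv2.imread('pics/s3.png')[205:320,120:310],None,fx=2.2,fy=2.2,interpolation=2)
c=cv2.resize(cv2.imread('pics/d3.png')[130:210,250:350],None,fx=4,fy=4,interpolation=2)
o=np.zeros((600,800,3),np.uint8)
for im,x,y in((a,0,0),(b,380,0),(c,380,260)): o[y:y+im.shape[0],x:x+im.shape[1]]=im[:600-y,:800-x]
cv2.imwrite('pics/m3.png',o)
```

```text
[0.46623557 0.32499694 0.08533765] [(np.float64(281.6492999774682), np.float64(256.3556450719655)), (np.float64(196.35816967080754), np.float64(271.19503911096695)), (np.float64(299.30948538537996), np.float64(164.7065965619413))]
```

View pics/m3.png

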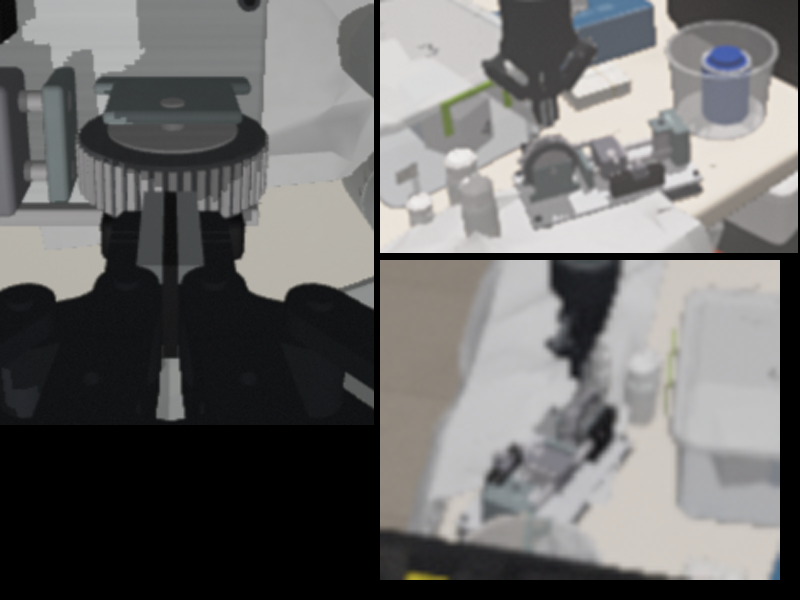

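Call:
play_rows(
  targets=[
    [0, 0, 0, -0.015, 0, 0, 0],
    [0, 0, 0, -0.03, 0, 0, 0],
    [0, 0, 0, -0.045, 0, 0, 0],
    [0, 0, 0, -0.045, 0, 0, 0],
  ],
)

```text
clock: 4.25
eef_pos: [0.4659, 0.3248, 0.0781]
eef_rot: [-0.0, 0.027, 1.0, -0.0]
wrist_force: [-0.1, -0.6, -0.3]
gripper_width: -0.0002
grasp_force: 0.0
```

Call:
play_rows(
  targets=[
    [0, 0, 0, -0.01, 0, 0, 0],
    [0, 0, 0, -0.02, 0, 0, 0],
    [0, 0, 0, -0.02, 0, 0, 0],
  ],
)

```text
clock: 4.55
eef_pos: [0.466, 0.3249, 0.0753]
eef_rot: [-0.0, 0.027, 1.0, -0.0]
wrist_force: [0.2, -0.7, 0.7]
gripper_width: 0.0001
grasp_force: 0.0
```

Call:
play_rows(
  targets=[
    [0, 0, 0, -0.01, 0, 0, 0],
    [0, 0, 0, -0.02, 0, 0, 0],
    [0, 0, 0, -0.02, 0, 0, 0],
  ],
)

```text
clock: 4.85
eef_pos: [0.466, 0.3249, 0.0723]
eef_rot: [-0.0, 0.027, 1.0, -0.0]
wrist_force: [-0.0, -0.0, -1.1]
gripper_width: -0.0002
grasp_force: 0.0
```

Call:
play_rows(
  targets=[
    [0, 0, 0, -0.01, 0, 0, 0],
    [0, 0, 0, -0.02, 0, 0, 0],
    [0, 0, 0, -0.02, 0, 0, 0],
  ],
)

```text
clock: 5.15
eef_pos: [0.466, 0.3249, 0.0693]
eef_rot: [-0.0, 0.027, 1.0, -0.0]
wrist_force: [-0.3, 0.3, 0.3]
gripper_width: -0.0001
grasp_force: 0.0
```

Run:
```python
from h import *
snap('wrist','w4');snap('scene','s4')
p=env.sense()['eef_pos'];print(p,[proj(f,p) for f in('w4','s4')])
a=cv2.resize(cv2.imread('pics/w4.png')[150:350,190:370],None,fx=2.2,fy=2.2,interpolation=2)
b=cv2.resize(cv2.imread('pics/s4.png')[220:320,150:230],None,fx=5,fy=5,interpolation=2)
o=np.zeros((600,800,3),np.uint8)
for im,x,y in((a,0,0),(b,400,0)): o[y:y+im.shape[0],x:x+im.shape[1]]=im[:600-y,:800-x]
cv2.imwrite('pics/m4.png',o)
```

```text
[0.46616579 0.32503365 0.06950708] [(np.float64(281.4482298071723), np.float64(256.43233525130245)), (np.float64(196.8364173502988), np.float64(276.2906188781608))]
```

View pics/m4.png

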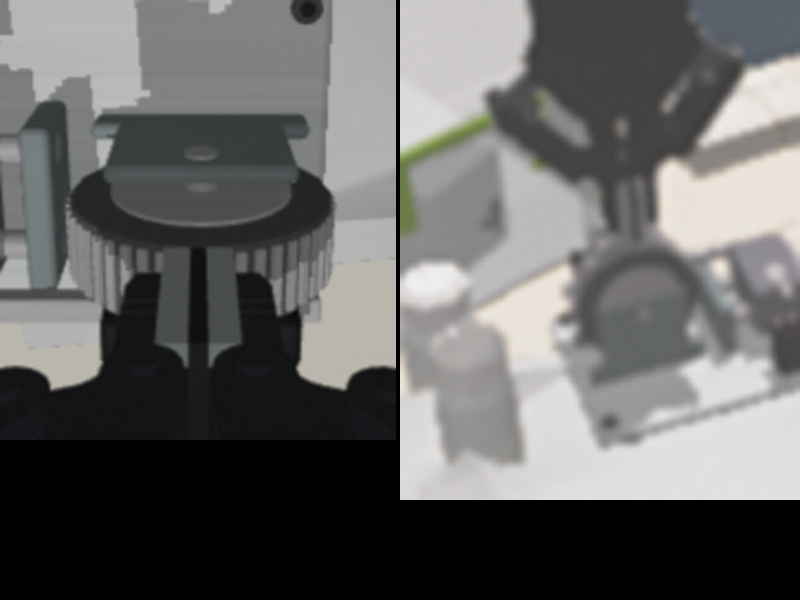

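Call:
play_rows(
  targets=[
    [0, 0, 0, -0.01, 0, 0, 0],
    [0, 0, 0, -0.015, 0, 0, 0],
    [0, 0, 0, -0.015, 0, 0, 0],
  ],
)

```text
clock: 5.55
eef_pos: [0.4661, 0.325, 0.0672]
eef_rot: [-0.0, 0.027, 1.0, -0.0]
wrist_force: [0.7, -0.5, 0.5]
gripper_width: 0.0001
grasp_force: 0.0
```

Call:
play_rows(
  targets=[
    [0, 0, 0, -0.01, 0, 0, 0],
    [0, 0, 0, -0.015, 0, 0, 0],
    [0, 0, 0, -0.015, 0, 0, 0],
  ],
)

```text
clock: 5.85
eef_pos: [0.4661, 0.325, 0.0649]
eef_rot: [-0.0, 0.027, 1.0, -0.0]
wrist_force: [0.8, 0.2, -0.3]
gripper_width: 0.0002
grasp_force: 0.0
```

Call:
play_rows(
  targets=[
    [0, 0, 0, -0.01, 0, 0, 0],
    [0, 0, 0, -0.015, 0, 0, 0],
    [0, 0, 0, -0.015, 0, 0, 0],
  ],
)

```text
clock: 6.15
eef_pos: [0.4662, 0.3251, 0.0629]
eef_rot: [-0.0, 0.027, 1.0, 0.0]
wrist_force: [-0.4, -0.3, 1.2]
gripper_width: -0.0004
grasp_force: 1.1
```

Call:
play_rows(
  targets=[
    [0, 0, 0, -0.01, 0, 0, 0],
    [0, 0, 0, -0.015, 0, 0, 0],
    [0, 0, 0, -0.015, 0, 0, 0],
  ],
)

```text
clock: 6.45
eef_pos: [0.4662, 0.3251, 0.0608]
eef_rot: [0.0, 0.027, 1.0, 0.0]
wrist_force: [-1.8, -0.2, 5.0]
gripper_width: -0.0002
grasp_force: 2.6
```

Call:
play_rows(
  targets=[
    [0, 0, 0, -0.013, 0, 0, 0],
    [0, -0.002, -0.03, -0.013, 0, 0, 0],
    [0, -0.004, -0.06, -0.013, 0, 0, 0],
    [0, -0.006, -0.09, -0.015, 0, 0, 0],
    [0, -0.006, -0.11, -0.018, 0, 0, 0],
    [0, -0.006, -0.11, -0.018, 0, 0, 0],
  ],
)

```text
clock: 7.05
eef_pos: [0.4653, 0.3081, 0.0582]
eef_rot: [0.0, 0.027, 1.0, -0.0]
wrist_force: [-1.4, -1.5, 4.8]
gripper_width: -0.0
grasp_force: 2.9
```

Run:
```python
from h import *
snap('wrist','w5'); 
for z in (.063,.059): print([np.round(proj('w5',np.array(p)),1) for p in ((.4301,.2561,z),(.4267,.2332,z))])
g=cv2.imread('pics/w5.png',0); np.set_printoptions(linewidth=250)
print(g.shape); cv2.imwrite('pics/w5_c.png',cv2.resize(cv2.imread('pics/w5.png')[60:260,20:340],None,fx=2.5,fy=2.5,interpolation=2))
```

```text
[array([169.6, 198.7]), array([121.1, 194.4])]
[array([171.9, 196.5]), array([124.5, 192.3])]
(420, 560)
```

View pics/w5_c.png

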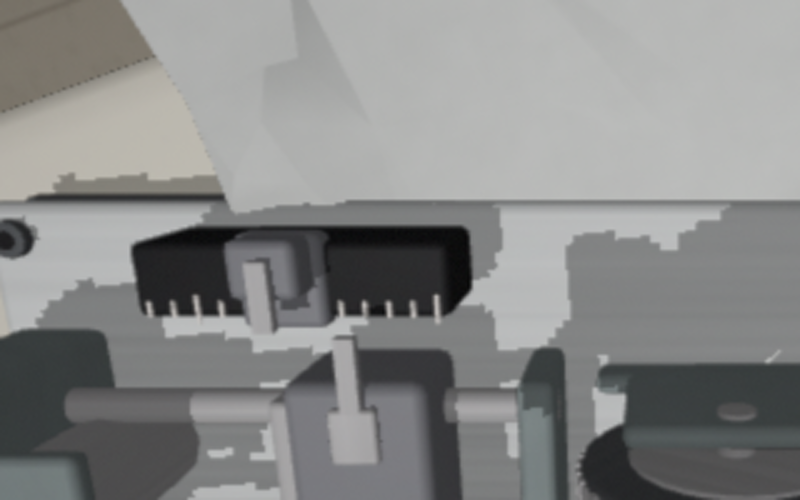

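Call:
play_rows(
  targets=[
    [0, 0, 0, 0.07, 0, 0, 0],
    [0, 0.006, 0.1, 0.07, 0, 0, 0],
    [0, 0.012, 0.2, 0.07, 0, 0, 0],
    [0, 0.012, 0.2, 0.04, 0, 0, 0],
    [0, 0.012, 0.2, 0.02, 0, 0, 0],
    [0, 0.012, 0.2, 0.005, 0, 0, 0],
    [0, 0.012, 0.2, 0.003, 0, 0, 0],
  ],
)

```text
clock: 7.8
eef_pos: [0.4667, 0.3399, 0.0584]
eef_rot: [-0.0, 0.027, 1.0, 0.001]
wrist_force: [-2.9, 3.6, 5.9]
gripper_width: -0.0001
grasp_force: 3.6
```

Call:
play_rows(
  targets=[
    [0, -0.002, -0.03, 0, 0, 0, 0],
    [0, -0.004, -0.06, 0, 0, 0, 0],
    [0, -0.006, -0.09, 0, 0, 0, 0],
    [0, -0.008, -0.12, 0, 0, 0, 0],
    [0, -0.01, -0.15, 0, 0, 0, 0],
    [0, -0.011, -0.18, -0.002, 0, 0, 0],
    [0, -0.012, -0.2, -0.003, 0, 0, 0],
    [0, -0.012, -0.2, -0.003, 0, 0, 0],
  ],
)

```text
clock: 8.6
eef_pos: [0.4648, 0.3066, 0.0578]
eef_rot: [-0.001, 0.028, 1.0, -0.001]
wrist_force: [-0.7, -3.3, 6.2]
gripper_width: 0.0002
grasp_force: 2.8
```

```bash
cat > m.py <<'E'
from h import *
import sys
f=sys.argv[1]; snap('wrist',f)
a=cv2.imread('pics/w5.png');b=cv2.imread(f'pics/{f}.png')
out=[]
for n,(x0,y0,x1,y1) in {'ptr':(148,192,168,250),'tab':(110,152,155,190)}.items():
    r=cv2.matchTemplate(b[y0-8:y1+8],a[y0:y1,x0:x1],cv2.TM_CCOEFF_NORMED); _,s,_,l=cv2.minMaxLoc(r)
    j=r[l[1]]; x=l[0]; sub=0
    if 0<x<len(j)-1: sub=(j[x-1]-j[x+1])/2/(j[x-1]-2*j[x]+j[x+1])
    out.append(x+sub-x0); print(n,round(s,3),round(x+sub-x0,2),l[1]-8)
gap=32.8+out[0]-out[1]; print('gap mm',gap*23.06/47.6)
for z in (.063,.059):print([np.round(proj(f,np.array(p)),1) for p in ((.4301,.2561,z),(.4267,.2332,z))])
E
python3 m.py w6
```

```text
ptr 0.949 -25.85 2
tab 0.985 2.82 1
gap mm 2.0035372
[array([172.6, 199.8]), array([124.2, 195.5])]
[array([174.9, 197.6]), array([127.6, 193.4])]
```

Call:
play_rows(
  targets=[
    [0, 0, 0, 0.07, 0, 0, 0],
    [0, 0.006, 0.11, 0.07, 0, 0, 0],
    [0, 0.006, 0.11, 0.03, 0, 0, 0],
    [0, 0.006, 0.11, 0.01, 0, 0, 0],
    [0, 0.006, 0.11, 0.006, 0, 0, 0],
    [0, 0.006, 0.09, 0.006, 0, 0, 0],
    [0, 0.006, 0.077, 0.006, 0, 0, 0],
    [0, 0.006, 0.077, 0.006, 0, 0, 0],
    [0, 0.006, 0.077, 0.08, 0, 0, 0],
    [0, 0.006, 0.077, 0.3, 0, 0, 0],
  ],
)

```text
clock: 9.65
eef_pos: [0.4637, 0.3181, 0.1006]
eef_rot: [-0.003, 0.027, 1.0, -0.003]
wrist_force: [-0.1, 0.6, 0.5]
gripper_width: -0.0003
grasp_force: 0.0
```

Call:
play_rows(
  targets=[
    [0, 0, 0, 0.3, 0, 0, 0],
    [0, 0, -0.05, 0.65, 0, 0, 0],
    [0, 0.08, -0.08, 0.65, 0, 0, 0],
    [0, 0.08, -0.08, 0.65, 0, 0, 0],
    [0, 0.08, -0.08, 0.65, 0, 0, 0],
  ],
)

```text
clock: 10.15
eef_pos: [0.4772, 0.3072, 0.1991]
eef_rot: [-0.001, 0.027, 1.0, -0.001]
wrist_force: [0.3, 0.2, -0.4]
gripper_width: -0.0
grasp_force: 0.0
```

Run:
```python
from h import *
np.set_printoptions(precision=1,suppress=True,linewidth=230)
c=snap('wrist','w8'); s=env.sense(); print(s['clock'],s['eef_pos'],s['wrist_force'])
M=np.array((.4267,.2332,.063)); print(proj('w8',M))
a=cv2.imread('pics/w1.png'); b=cv2.imread('pics/w8.png')
# w1 reference tips: pointer (209.1,139.1), tab (181.6,136.6)
def m(n,x0,y0,x1,y1):
    t=a[y0:y1,x0:x1]; best=None
    T=cv2.resize(t,None,fx=4,fy=4,interpolation=2); B=cv2.resize(b[90:240,90:330],None,fx=4,fy=4,interpolation=2)
    r=cv2.matchTemplate(B,T,cv2.TM_CCOEFF_NORMED); _,q,_,l=cv2.minMaxLoc(r); p=(l[0]/4+90-x0,l[1]/4+90-y0); print(n,round(q,3),p); return p
p=m('ptr',203,138,216,172); q=m('tab',173,113,196,138)
P=ray('w8',209.1+p[0],139.1+p[1],.063); Q=ray('w8',181.6+q[0],136.6+q[1],.063); ex=np.array([-.0552,-.9985,0])
print(P*1000,Q*1000,'remaining mm',(Q-P)@ex*1000)
u,v=int(181.6+q[0]),int(136.6+q[1]); g=cv2.cvtColor(b,6)
print(u,v)
for r in range(v-12,v+16,2): print(r,g[r,u-12:u+13])
```

```text
10.2 [0.5 0.3 0.2] [-0.8 -0.3 -0.9]
(np.float64(190.0353192109729), np.float64(138.3080538850964))
ptr 0.978 (-20.25, 2.0)
tab 0.971 (8.5, 1.75)
[429.  231.9  63. ] [426.7 233.2  63. ] remaining mm -1.2255994852039112
190 138
126 [ 37  36  36  37  46  88 107 111 113 131 149 152 153 149 115 109 112 113 110  96  77  56  49  64  64]
128 [ 37  36  36  37  47  90 107 111 114 131 149 153 153 149 123 113 113 113 112  99  80  57  54  82  86]
130 [ 37  37  36  37  39  58  89  99 101 116 146 152 153 150 122  91  93  97  97  89  73  80 101 107  95]
132 [ 69  51  39  38  37  48  91 108 110 117 146 153 153 151 134 101  76  69  69  69  75 104 113 111  97]
134 [138  95  46  38  37  46  89 109 113 117 146 153 152 151 136 103  97  80  71  74  80 106 113 113 100]
136 [114  94  66  57  56  62  94 109 113 118 140 151 152 152 147 102  73  69  74 104 112 113 114 113 101]
138 [175 173 171 171 171 169 146 119 106 106 126 144 148 148 143 100  69  65  67  76  97 102 103 103  98]
140 [175 175 175 175 175 175 175 169 146 132 130 129 117 120 151 156 126 110 109 110 110 110 111 110 111]
142 [177 177 176 176 176 176 176 174 162 155 154 152 137 104 112 117 117 117 116 117 117 117 117 117 117]
144 [174 177 178 178 178 178 177 177 166 156 154 154 149 109 112 117 118 118 118 117 118 117 118 118 117]
146 [117 133 166 174 174 173 172 170 152 152 154 154 148 106 107 113 114 114 115 115 114 115 115 114 114]
148 [116 121 155 130 110  91  84  86 108 145 153 154 149 113  74  63  62  62  62  62  61  62  62  61  61]
150 [ 89  68  61  53  50  48  48  52  85 143 153 155 151 122  77  51  48  48  48  49  49  48  49  49  49]
152 [ 78  77  77  77  78  78  78  77  92 143 153 154 151 124  88  77  77  77  77  77  77  77  78  78  77]
```

```bash
python3 -c "
from cell import env
print(env.job_done())"
```

```text
the job is handed in; nothing more can be done
None
```

The job is handed in: I rolled the wheel in three strokes, which left the shoe's pointer about 1 mm past the mark (4 mm allowed). The tab has not moved, the arm is clear, and I handed in at about 10 s; the call returned no verdict.

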